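Free the jig lid with the mystery lock screw and stand the column on the plate

ROBOT

A 7-joint arm with a two-finger parallel gripper is mounted at the origin on the work surface. World frame = base frame: x ahead of the robot, y to its left, z up, the work surface at z = 0. Lengths are in m, angles in rad, forces in N, time in s.
With the tool pointing down it reaches from about 0.4 to 0.85 m from the base axis. Payload 4.5 kg.
Tool frame: the origin (TCP) lies midway between the tips of the shut fingers; the grasp point (between the pads) lies 19 mm behind it; z points along the fingers, y is the line along which they close (so a half turn about z gives the same grasp; the last joint's range is limited). The gripper opens to 88 mm and grips with 3 to 60 N. Pads are 18 mm wide; open, the fingers measure 123 mm over their backs; the gripper's body (75 mm by 187 mm) begins 45 mm behind the grasp point.
Start: joints at [1.188, 0.689, -0.195, 1.565, 0.157, 0.902, -0.215], TCP at [0.253, -0.572, 0.239] pointing down, gripper open.
Joint ranges: [-3.01, 3.01], [-0.46, 2.08], [-1.47, 1.51], [0.13, 2.56], [-1, 4.14], [0.04, 2.09], [-2.66, 2.66]. Speed limits (rad/s): [2.57, 2.57, 3.14, 3.14, 3.14, 3.14, 3.14].

INTERFACE

Orientations are given as a unit quaternion [x, y, z, w].
In Python, from plant import r, eyes, finish_job gives the robot as it stands. The module is installed in compiled form; this text tells all that it offers.
- The arm moves only by the tool move_arm, never from a script. Its argument "motion" is a list of rows, each a list of 7 numbers: the shift along the tool's x, y, z in mm, then the turn, a rotation vector about the tool's x, y, z in degrees, then the closure, from 0 (fully open) to 1 (shut). A call has 1 to 5 rows; each row is the pose to reach, as a shift and turn from the pose commanded when the call began, along the tool's axes at that moment; what a row does not reach only later rows make up. A row lasts 1/8 s, in which the tool goes at most 62.5 mm and 10.7 degrees, less where a joint would pass 70% of its speed; a pose out of reach is approached as far as the arm can. A call with a gripper value outside its range is refused whole. The fingers move at their own pace and stop on an object; "newtons" is the grip in N (left out, the last holds). Time passes only in rows, so rows that repeat a pose let the fingers close. It gives the time, the measured TCP pose, the force, the opening and the grip force at its end, in the units of the state.
- r.get_state(): the state, without advancing time (a new reading comes with each control period).
- eyes.snapshot(name): name is "scene" or "side" or "wrist"; returns a dict with "frame" (420x560x3 uint8, red, green, blue), "z_map" (420x560 float32, m along the optical axis (not along the pixel's ray), 0 where there is no reading), "intrinsics" (3x3 intrinsics, pixels), "world_to_cam" (4x4, takes a point from world to camera coordinates). Camera axes: x right, y down, z forward; pixel columns grow to the right and rows downward; lengths in m; the calibration is good to about 2 mm. The wrist camera is an equidistant fisheye: a pixel r from the principal point sees the ray r / f radians off the axis. A picture is of the moment at which its call begins.
- finish_job(): hands the job in; it is judged then, once.
The state is a dict: "clock": time; "q": joint angles; "qd": joint speeds; "joint_torque": joint torques, N m; "tool_pos": TCP position; "eef_rot": TCP orientation; "contact_force": force on the tool from outside, world axes, zero at the start; "moment": the same for the moment, N m; "opening": opening from 0.0 (shut) to 1.0 (fully open); "finger_force": force on a finger pad.
Only numpy, scipy, OpenCV 4.12 (cv2) and the standard library are available. Lean on these libraries where they do the work, as an engineer would, in place of code of your own. Each camera call takes 0.05 s, during which the arm holds its last target. There are 200 camera calls.

TASK

Free the jig's lid: turn the red knob of its lock screw about a quarter turn, as far as it goes, the way it gives (nobody knows whether its thread is left- or right-hand: one way it stays stuck, so feel for it), then press the yellow release button so that the lid springs open. Take the aluminium column out, lay it down flat on the blue mat and let go, then take it again another way and stand it upright on end on the steel surface plate, red-painted end up. Leave the lid open and the screw loose, and do not disturb the other things on the bench.

Things in the scene. Friction and masses are not known exactly. Their poses are not given: they have to be found in the camera images.
- lock_grip (a point): centre of the round knurled red knob of the jig's lock screw, on its upright axis: 44 mm across, 24 mm high (top 126 mm above the table), on a thin stem, a white line on top. A steel dog 68 mm lower on the stem points the way of the white line, this point's x axis, and at the start lies over the lid's front lip, holding it shut. The lid's top, 84 mm above the table, begins 34 mm from the axis
- lock (a joint): turn of the lock screw in rad, positive counter-clockwise from above, within 0.03 of 0 at the start. It turns (0.15 N m of friction) to a stop at 1.5 rad in one direction only; in the other it sticks fast within 0.06 rad. Which one gives differs from run to run and cannot be seen. The dog clears the lid from about 1.05 rad either way
- release_top (a point): centre of the top face of the round yellow release button, 30 mm across, on a grey housing on the jig's front ledge, 78 mm above the table; it is pressed straight down, 8 mm of travel, 6 N when fully down; the latch lets go from about 5 mm
- lid (a joint): opening of the lid in rad, 0 shut, 1.85 at its stop (open, leaning back beyond upright). Sprung: once the screw is loose and the button pressed it flies open by itself; it is hinged along the jig's far edge and swings up and away from the robot's side
- jig: clamshell drilling jig fixed to the table, green base 215 x 200 x 30 mm, grey lid with clear window. Origin: underside of the base; x points from the front ledge (knob and button, robot's side) to the hinge. In this frame: knob (-68, 45) mm, button (-80, -45), column's centre (25, 0), hinge x = 88. The open lid leaves the space above the column free
- part_center (a point): centre of the aluminium column, 130 mm long, 44 x 44 mm in section, about 0.5 kg; x axis along it towards the red-painted end (last 24 mm); z up at the start. It starts lying in the jig on the base (centre 52 mm above the table), red end towards the jig's +y, between nest rails 6 to 8 mm high with 2 to 3 mm of play
- mat_top (a point): centre of the top face of the blue mat with black rim, 180 x 180 mm, 3 mm thick, fixed flat on the table; z up
- plate_top (a point): centre of the top face of the steel surface plate with green sides, 220 mm (x) by 180 mm (y), 25 mm high, fixed on the table; z up. A V-block stands near its +x end (85 mm from the centre); the half towards -x is clear
- vblock: bare steel V-block, 36 x 56 x 36 mm, standing on the far part of the surface plate (bystander: leave it alone); origin at its underside
- hammer: hammer, 260 mm long, lying on the table (bystander: leave it alone); origin at its underside
- file: flat file with wooden handle, 270 mm long, lying near the robot (bystander: leave it alone); origin at its underside
- wrench: open-ended spanner, 190 mm long, lying in front of the jig (bystander: leave it alone); origin at its underside
- mug: blue mug, 90 mm tall (bystander: leave it alone); origin at its underside
- oil: steel oil bottle, 150 mm tall (bystander: leave it alone); origin at its underside
- brush: bench brush, 200 mm long (bystander: leave it alone); origin at its underside

How it is judged:
By the outcome, as a careful person would: the job done as asked, in the order asked, and still so for the second after the job is handed in, with the robot touching nothing.
It also fails if it takes over 72 s, if anything falls off the work surface, if the arm or the gripper's body presses on something with over 40 N, if the wrist force passes 120 N, or if a joint passes its speed limit or range.

## Working session

There is one attempt and no reset: what is moved stays moved. The work goes in short steps, Python scripts to look and compute and a tool call to move; the robot and the scene stay as the last step left them, time stands still between calls to the robot, and variables do not carry over. Pictures are saved under pics/ and viewed, at most 10 in all, crops included, and the job is handed in when it is done.

Besides the shell and the picture viewer there is one more tool, called after "Call:" as name([rows], argument=value, ...), one row to a line, values as JSON. move_arm: Moves the arm, as the interface text tells. Its arguments: {"type":"object","properties":{"motion":{"type":"array","items":{"type":"array","items":{"type":"number"}}},"newtons":{"type":"number"}},"required":["motion"]}

```bash
mkdir -p pics
cat > h.py <<'E'
import numpy as np, cv2
from scipy.spatial.transform import Rotation as R
from plant import r, eyes
def snap(n,save=None):
    s=eyes.snapshot(n)
    if save: cv2.imwrite('pics/'+save+'.png',s['frame'][:,:,::-1])
    return s
def ray(s,n,u,v):
    K=s['intrinsics'];x=(u-K[0,2])/K[0,0];y=(v-K[1,2])/K[1,1]
    if n=='wrist':
        t=np.hypot(x,y);k=np.tan(t)/t if t>1e-9 else 1;x*=k;y*=k
    return np.array([x,y,1.])
def cloud(s,n,uv):
    T=np.linalg.inv(s['world_to_cam']);o=[]
    for u,v in uv:
        z=s['z_map'][int(v),int(u)];p=ray(s,n,u,v)*z;o.append(T[:3,:3]@p+T[:3,3])
    return np.array(o)
def rel(p,yaw_rot=None):
    """shift (mm, tool axes) from the measured pose to world point p; turn in deg to rotation"""
    st=r.get_state();q=R.from_quat(st['eef_rot']);d=q.inv().apply(np.array(p)-st['tool_pos'])*1000
    t=None if yaw_rot is None else np.degrees((q.inv()*yaw_rot).as_rotvec())
    return d.round(1),t if t is None else t.round(1)
E
python3 - <<'E'
from h import *
a=snap('scene','scene0');b=snap('side','side0');c=snap('wrist','w0')
np.savez('s0.npz',**{f'{n}_{k}':s[k] for n,s in zip(['scene','side','wrist'],[a,b,c]) for k in s})
for s in(a,b,c):print(s['intrinsics'],np.linalg.inv(s['world_to_cam']).round(3))
print(r.get_state())
E
```

```text
[[509.91320263   0.         265.49789021]
 [  0.         509.91320263 205.55670071]
 [  0.           0.           1.        ]] [[-0.18   0.515 -0.838  1.6  ]
 [ 0.984  0.108 -0.145  0.233]
 [ 0.016 -0.851 -0.525  0.773]
 [ 0.     0.     0.     1.   ]]
[[537.22503658   0.         283.72707927]
 [  0.         537.22503658 209.20676117]
 [  0.           0.           1.        ]] [[-0.951 -0.204  0.234  0.201]
 [-0.31   0.632 -0.71   1.098]
 [-0.003 -0.748 -0.664  1.04 ]
 [ 0.     0.     0.     1.   ]]
[[325.1922621    0.         281.36646661]
 [  0.         325.1922621  206.67820209]
 [  0.           0.           1.        ]] [[ 0.406 -0.884 -0.234  0.313]
 [-0.914 -0.393 -0.102 -0.546]
 [-0.002  0.256 -0.967  0.384]
 [ 0.     0.     0.     1.   ]]
{'clock': 0.15, 'q': array([ 1.18781221,  0.68977876, -0.19453304,  1.56606199,  0.15727093,
        0.90251831, -0.21509413]), 'qd': array([-3.12647231e-04, -1.13462305e-03,  7.69592589e-05, -3.75227500e-03,
       -1.11834538e-03,  6.35465008e-04, -7.92879991e-04]), 'joint_torque': array([-1.57465161e-03, -5.27863955e+01, -1.26825023e+00, -1.53586006e+01,
       -5.24062430e-02,  3.89872395e-03,  1.28066013e-04]), 'tool_pos': array([ 0.25280052, -0.5710795 ,  0.23811375]), 'eef_rot': array([ 9.78359204e-01,  2.06912523e-01, -1.80692438e-04, -6.66005771e-04]), 'contact_force': array([-0.5458792 , -0.08904711, -0.0537264 ]), 'moment': array([-0.04757733,  0.00623082,  0.04934961]), 'finger_force': 0.0, 'opening': 1.0022820488282387}
```

View pics/scene0.png

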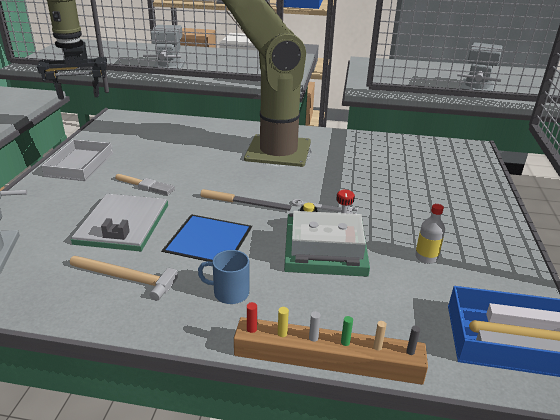

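View pics/side0.png

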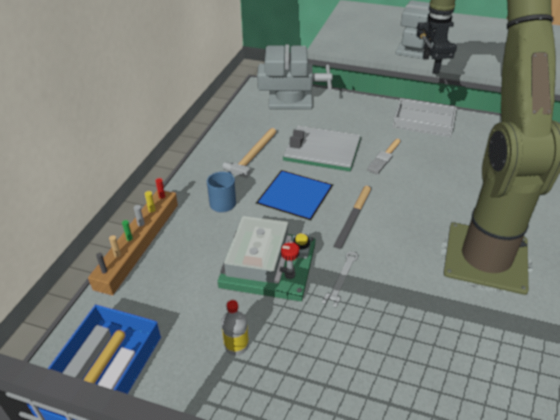

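The scene view shows the knob at (345,197), button (308,208), jig base around (328,250), blue mat (210,237) and plate (122,218). In the side view the knob is at (290,251), button (302,240), mat (296,194), plate (322,148).

```bash
cat > seg.py <<'E'
from h import *
D=np.load('s0.npz')
def S(n): return {k:D[f'{n}_{k}'] for k in('frame','z_map','intrinsics','world_to_cam')}
boxes={'scene':{'knob':(330,185,360,215),'button':(298,200,320,215),'mat':(160,210,255,265),'base':(280,205,372,275),'plate':(70,190,170,250)},
'side':{'knob':(278,238,303,265),'button':(292,230,312,250),'mat':(255,170,335,218),'base':(215,215,320,300),'plate':(283,125,362,168)}}
for n in('scene','side'):
    s=S(n);h=cv2.cvtColor(s['frame'],cv2.COLOR_RGB2HSV).astype(int);H,Sa,V=h[...,0],h[...,1],h[...,2]
    m={'knob':((H<8)|(H>172))&(Sa>140),'button':(H>20)&(H<35)&(Sa>120),'mat':(H>100)&(H<125)&(Sa>150),'base':(H>55)&(H<95)&(Sa>80),'plate':Sa<60}
    for k,(a,b,c,d) in boxes[n].items():
        vv,uu=np.nonzero(m[k][b:d,a:c]);uv=np.c_[uu+a,vv+b];uv=uv[s['z_map'][uv[:,1],uv[:,0]]>0]
        p=cloud(s,n,uv)*1000
        if k=='plate':p=p[(p[:,2]>15)&(p[:,2]<35)]
        if k=='base':p=p[(p[:,2]>24)&(p[:,2]<36)]
        if k in('knob','button'):
            z=np.percentile(p[:,2],97);p=p[p[:,2]>z-(4 if k=='knob' else 3)]
        if k in('mat',):p=p[abs(p[:,2])<15]
        rc=cv2.minAreaRect(p[:,:2].astype(np.float32))
        print(n,k,len(p),'mean',p.mean(0).round(1),'rect',np.round(rc[0],1),np.round(rc[1],1),round(rc[2],1))
E
python3 seg.py
```

```text
scene knob 89 mean [470.9 241.5 127.4] rect [471.6 242. ] [39.4 39.2] 19.6
scene button 29 mean [468.4 152.   80. ] rect [469.2 151.1] [23.3 23.5] 5.9
scene mat 2187 mean [557.2 -99.8   4.5] rect [558. -97.] [167.6 171.3] 82.3
scene base 724 mean [609.2 190.8  30.2] rect [542.5 205.4] [214.7 200.1] 5.3
scene plate 2891 mean [ 546.  -336.4   26. ] rect [ 511.3 -341.4] [288.7 183. ] 2.0
side knob 89 mean [465.9 249.1 126. ] rect [467.7 247.4] [37.8 39.9] 7.5
side button 31 mean [466.7 158.4  78.7] rect [465.9 157.4] [26.6 22.4] 28.4
side mat 1995 mean [557.3 -89.6   1.9] rect [558.5 -93. ] [173.3 171.6] 83.9
side base 1208 mean [491.4 264.9  28.7] rect [535.8 215.6] [211.9 192.5] 6.2
side plate 2021 mean [ 528.7 -326.    23.1] rect [ 538.6 -334.6] [221.1 191. ] 2.4
```

Run:
```python
import cv2,numpy as np
a=cv2.imread('pics/scene0.png')[175:285,60:380];b=cv2.imread('pics/side0.png')[120:310,210:365]
a=cv2.resize(a,None,fx=2.4,fy=2.4,interpolation=3);b=cv2.resize(b,None,fx=1.7,fy=1.7,interpolation=3)
o=np.zeros((600,800,3),np.uint8);o[:264,:768]=a;o[270:270+323,:b.shape[1]]=b[:323]
w=cv2.imread('pics/w0.png');w=cv2.resize(w,(430,322));o[270:592,300:730]=w
cv2.imwrite('pics/mix.png',o)
```

```text
(no output)
```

View pics/mix.png

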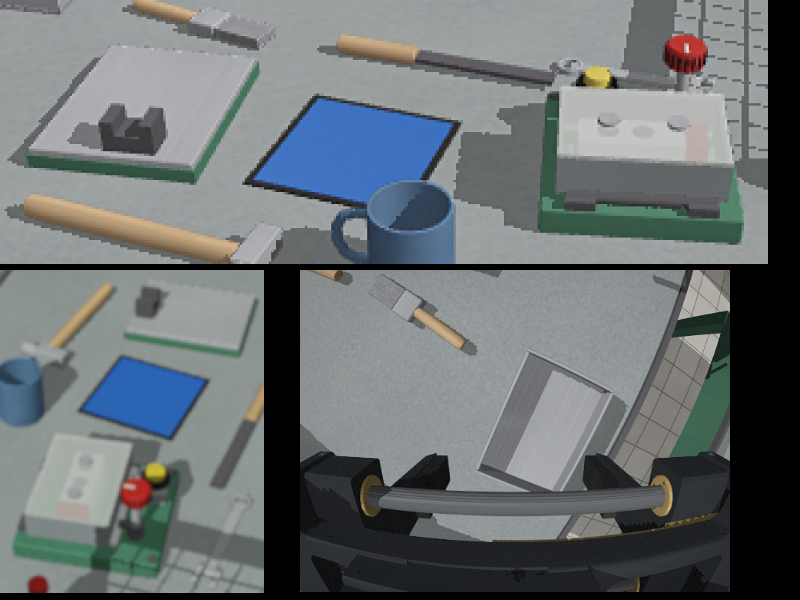

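The crops show the jig yawed a few degrees, the white line pointing towards the lid, the mat clear, and the V-block at the far end of the plate. The two views agree to about 6 mm: knob ≈ (469,245,126), button ≈ (467,154,79), jig yaw ≈ 6°. That is enough to set out.

Call:
move_arm([
  [54,-27,-12,0,0,0,0],
  [108,-54,-25,0,0,0,0],
  [162,-81,-37,0,0,0,0],
  [216,-108,-50,0,0,0,0],
  [270,-134,-62,0,0,0,0],
], newtons=40)

```text
clock: 0.78
tool_pos: [0.4466, -0.338, 0.3011]
eef_rot: [0.978, 0.207, -0.0, -0.0]
contact_force: [0.2, -0.7, -0.1]
opening: 0.998
finger_force: 0.0
```

Call:
move_arm([
  [54,-27,0,0,0,0,0],
  [108,-54,0,0,0,0,0],
  [161,-81,0,0,0,0,0],
])

```text
clock: 1.15
tool_pos: [0.561, -0.1988, 0.3006]
eef_rot: [0.978, 0.207, -0.0, 0.0]
contact_force: [0.8, -0.9, 0.1]
opening: 1.001
finger_force: 0.0
```

Call:
move_arm([
  [11,-57,0,0,0,0,0],
  [23,-115,0,0,0,0,0],
  [34,-172,0,0,0,0,0],
  [46,-230,0,0,0,0,0],
  [57,-287,0,0,0,0,0],
])

```text
clock: 1.78
tool_pos: [0.4953, 0.0869, 0.3007]
eef_rot: [0.978, 0.207, 0.0, -0.0]
contact_force: [1.2, 1.4, 0.7]
opening: 1.001
finger_force: 0.0
```

Call:
move_arm([
  [11,-57,0,0,0,0,0],
  [23,-115,0,0,0,0,0],
  [23,-115,0,0,0,0,0],
  [23,-115,0,0,0,0,0],
])

```text
clock: 2.28
tool_pos: [0.4704, 0.1989, 0.3005]
eef_rot: [0.978, 0.207, -0.0, 0.001]
contact_force: [-0.6, 0.2, 0.2]
opening: 1.002
finger_force: 0.0
```

Run:
```python
from h import *
s=snap('wrist','w1');st=r.get_state();print({k:np.round(st[k],3) for k in('clock','q','tool_pos','eef_rot')})
np.savez('w1.npz',**s)
```

```text
{'clock': np.float64(2.325), 'q': array([-0.356,  0.461, -0.203,  1.822,  0.119,  0.871, -1.772]), 'tool_pos': array([0.471, 0.198, 0.3  ]), 'eef_rot': array([ 0.979,  0.206, -0.   ,  0.001])}
```

View pics/w1.png

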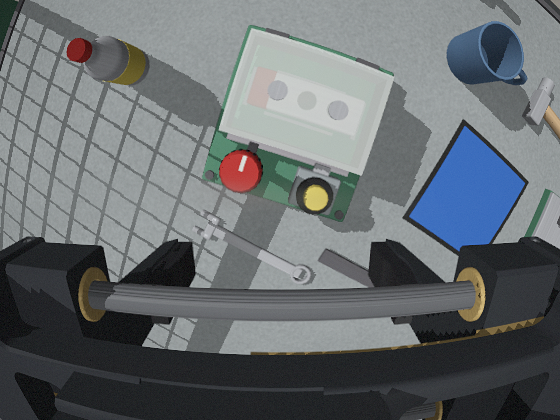

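The wrist view shows the knob at (240,171), its white line pointing up towards the lid, and the button at (315,196). Now I'll fix both from this view.

```bash
cat > wm.py <<'E'
from h import *
def meas(s):
    h=cv2.cvtColor(s['frame'],cv2.COLOR_RGB2HSV).astype(int);H,Sa=h[...,0],h[...,1]
    o={}
    for k,m in{'knob':((H<8)|(H>172))&(Sa>140),'button':(H>20)&(H<35)&(Sa>120)}.items():
        m=m.copy();m[:,:170]=0;m[240:]=0
        vv,uu=np.nonzero(m);uv=np.c_[uu,vv];p=cloud(s,'wrist',uv)*1000
        z=np.median(p[:,2]);q=p[abs(p[:,2]-z)<5]
        c,rad=cv2.minEnclosingCircle(q[:,:2].astype(np.float32));o[k]=np.array([*c,z]);print(k,len(q),q.mean(0).round(1),np.round(c,1),round(rad,1))
    return o
if __name__=='__main__':
    s=dict(np.load('w1.npz'));o=meas(s)
    print(rel(o['knob']/1000,R.from_euler('z',50,degrees=True)*R.from_quat([.979,.206,0,0])))
E
python3 wm.py
```

```text
knob 1210 [470.5 242.9 125.6] [469.5 243. ] 21.6
button 300 [470.3 151.9  77.6] [467.4 151.9] 14.9
(array([ 17.1, -41.9, 174.6]), array([  0. ,   0.1, -50. ]))
```

Call:
move_arm([
  [4,-9,20,0,0,-10,0],
  [8,-18,45,0,0,-20,0],
  [12,-27,75,0,0,-30,0],
  [16,-37,105,0,0,-40,0],
  [16,-45,130,0,0,-50,0],
])

```text
clock: 2.95
tool_pos: [0.4678, 0.2452, 0.1695]
eef_rot: [0.799, 0.602, -0.0, 0.0]
contact_force: [-0.2, -0.5, 0.0]
opening: 1.003
finger_force: 0.0
```

Call:
move_arm([
  [0,0,40,0,0,0,0],
  [0,0,73,0,0,0,0],
  [0,0,73,0,0,0,0.2],
  [0,0,73,0,0,0,0.6],
  [0,0,73,0,0,0,0.6],
], newtons=40)

```text
clock: 3.58
tool_pos: [0.468, 0.2472, 0.0991]
eef_rot: [0.8, 0.601, 0.001, 0.0]
contact_force: [0.5, 0.5, 0.5]
opening: 0.683
finger_force: 0.0
```

Call:
move_arm([
  [0,0,0,0,0,0,0.6],
  [0,0,0,0,0,0,0.6],
  [0,0,0,0,0,0,0.6],
])

```text
clock: 3.95
tool_pos: [0.4691, 0.2469, 0.0986]
eef_rot: [0.8, 0.601, 0.002, 0.001]
contact_force: [5.4, -1.8, 4.8]
opening: 0.483
finger_force: 40.0
```

Run:
```python
from h import *
st=r.get_state();print({k:np.round(st[k],3) for k in st})
```

```text
{'clock': np.float64(3.95), 'q': array([-0.4  ,  0.796, -0.286,  1.965,  0.493,  0.445, -1.337]), 'qd': array([-0.002, -0.   ,  0.002,  0.001, -0.002, -0.001,  0.001]), 'joint_torque': array([-2.1770e+00, -4.6109e+01, -4.4080e+00, -5.1680e+00, -7.3500e-01,
        7.9000e-02, -4.2000e-02]), 'tool_pos': array([0.469, 0.247, 0.099]), 'eef_rot': array([0.8  , 0.601, 0.002, 0.001]), 'contact_force': array([ 5.377, -1.764,  4.775]), 'moment': array([-0.382, -1.015,  0.002]), 'finger_force': np.float64(40.001), 'opening': np.float64(0.483)}
```

Call:
move_arm([
  [0,0,0,0,0,0,0.3],
  [0,0,0,0,0,0,0.2],
  [-2,1,0,0,0,-10,0.2],
  [-4,1.5,0,0,0,-20,0.2],
  [-4,1.5,0,0,0,-30,0.2],
])

```text
clock: 4.58
tool_pos: [0.4662, 0.2429, 0.0974]
eef_rot: [0.614, 0.789, -0.001, -0.0]
contact_force: [-0.5, 0.4, 0.4]
opening: 0.799
finger_force: 0.0
```

Call:
move_arm([
  [0,0,0,0,0,0,0.6],
  [0,0,0,0,0,0,0.6],
  [0,0,0,0,0,0,0.6],
  [0,0,0,0,0,0,0.6],
])

```text
clock: 5.08
tool_pos: [0.4682, 0.2433, 0.0977]
eef_rot: [0.617, 0.787, 0.001, 0.0]
contact_force: [5.2, 1.3, -3.2]
opening: 0.487
finger_force: 40.0
```

Run:
```python
from h import *
st=r.get_state();print({k:np.round(st[k],3) for k in st if k in('q','tool_pos','moment')})
```

```text
{'q': array([-0.313,  0.814, -0.425,  1.967,  0.672,  0.502, -0.981]), 'tool_pos': array([0.468, 0.243, 0.098]), 'moment': array([ 0.115, -0.591, -0.045])}
```

Call:
move_arm([
  [0,2,0,0,0,-4,0.6],
  [0,2,0,0,0,-8,0.6],
  [0,2,0,0,0,-8,0.6],
])

```text
clock: 5.45
tool_pos: [0.4684, 0.2432, 0.0976]
eef_rot: [0.562, 0.827, -0.001, -0.001]
contact_force: [-1.7, 1.0, 0.1]
opening: 0.485
finger_force: 40.0
```

Run:
```python
from h import *
st=r.get_state();print({k:np.round(st[k],3) for k in st if k in('q','tool_pos','moment','contact_force')},R.from_quat(st['eef_rot']).as_euler('ZYX',degrees=True))
```

```text
{'q': array([-0.288,  0.822, -0.465,  1.962,  0.71 ,  0.527, -0.879]), 'tool_pos': array([0.468, 0.243, 0.098]), 'contact_force': array([-1.673,  0.957,  0.132]), 'moment': array([ 0.08 ,  0.235, -0.993])} [ 1.11642342e+02 -2.44206602e-02 -1.79906276e+02]
```

The moment is 1 N·m, well over the 0.15 N·m of friction: counter-clockwise is stuck, so it goes clockwise.

Call:
move_arm([
  [0,0,0,0,0,8,0.6],
  [0,0,0,0,0,18,0.6],
  [0,0,0,0,0,28,0.6],
  [0,0,0,0,0,28,0.6],
])

```text
clock: 5.95
tool_pos: [0.4682, 0.2433, 0.0976]
eef_rot: [0.743, 0.669, -0.001, 0.0]
contact_force: [-1.0, 0.1, 0.4]
opening: 0.488
finger_force: 40.0
```

```bash
cat > st.py <<'E'
from h import *
st=r.get_state();print({k:np.round(st[k],3) for k in st if k in('clock','q','tool_pos','moment','contact_force')},R.from_quat(st['eef_rot']).as_euler('ZYX',degrees=True).round(1))
E
python3 st.py
```

```text
{'clock': np.float64(5.95), 'q': array([-0.364,  0.803, -0.338,  1.967,  0.561,  0.466, -1.219]), 'tool_pos': array([0.468, 0.243, 0.098]), 'contact_force': array([-1.017,  0.089,  0.411]), 'moment': array([ 0.012,  0.417, -0.154])} [ 8.4e+01  1.0e-01 -1.8e+02]
```

Call:
move_arm([
  [0,0,0,0,0,10,0.6],
  [0,0,0,0,0,20,0.6],
  [0,0,0,0,0,30,0.6],
  [0,0,0,0,0,40,0.6],
])

```text
clock: 6.45
tool_pos: [0.468, 0.2434, 0.0976]
eef_rot: [0.928, 0.374, -0.001, -0.0]
contact_force: [-2.1, 0.4, 0.6]
opening: 0.486
finger_force: 40.0
```

```bash
python3 st.py
```

```text
{'clock': np.float64(6.45), 'q': array([-0.466,  0.789, -0.168,  1.972,  0.303,  0.406, -1.669]), 'tool_pos': array([0.468, 0.243, 0.098]), 'contact_force': array([-2.12 ,  0.429,  0.618]), 'moment': array([0.114, 0.604, 0.202])} [ 4.39e+01  1.00e-01 -1.80e+02]
```

Call:
move_arm([
  [0,0,0,0,0,10,0.6],
  [0,0,0,0,0,20,0.6],
  [0,0,0,0,0,30,0.6],
  [0,0,0,0,0,30,0.6],
])

```text
clock: 6.95
tool_pos: [0.4687, 0.2438, 0.0977]
eef_rot: [0.992, 0.124, -0.0, 0.0]
contact_force: [-0.2, -0.1, 1.1]
opening: 0.487
finger_force: 40.0
```

```bash
python3 st.py
```

```text
{'clock': np.float64(6.95), 'q': array([-0.537,  0.787, -0.049,  1.975,  0.094,  0.383, -1.981]), 'tool_pos': array([0.469, 0.244, 0.098]), 'contact_force': array([-0.197, -0.096,  1.126]), 'moment': array([0.137, 0.237, 0.376])} [ 14.3   0.  180. ]
```

Call:
move_arm([
  [0,0,0,0,0,5,0.6],
  [0,0,0,0,0,8,0.6],
  [0,0,0,0,0,8,0.6],
])

```text
clock: 7.32
tool_pos: [0.4696, 0.2439, 0.0979]
eef_rot: [0.999, 0.053, 0.001, -0.0]
contact_force: [1.7, 1.0, 0.3]
opening: 0.488
finger_force: 40.0
```

```bash
python3 st.py
```

```text
{'clock': np.float64(7.325), 'q': array([-0.555,  0.787, -0.018,  1.975,  0.034,  0.379, -2.065]), 'tool_pos': array([0.47 , 0.244, 0.098]), 'contact_force': array([1.698, 1.018, 0.319]), 'moment': array([ 0.186, -0.271,  0.822])} [ 6.0e+00 -1.0e-01 -1.8e+02]
```

Call:
move_arm([
  [0,0,0,0,0,0,0.2],
  [0,0,0,0,0,0,0.2],
  [0,0,-30,0,0,0,0.2],
  [0,0,-55,0,0,0,0.2],
  [0,0,-55,0,0,0,0.2],
])

```text
clock: 7.95
tool_pos: [0.47, 0.2436, 0.154]
eef_rot: [0.999, 0.051, 0.001, -0.001]
contact_force: [-0.2, -0.2, -0.4]
opening: 0.797
finger_force: 0.0
```

Call:
move_arm([
  [-6,47,0,0,0,0,1],
  [-12,93,0,0,0,0,1],
  [-12,93,0,0,0,0,1],
  [-12,93,0,0,0,0,1],
  [-12,93,0,0,0,0,1],
])

```text
clock: 8.57
tool_pos: [0.4667, 0.1513, 0.1523]
eef_rot: [0.999, 0.052, -0.0, -0.0]
contact_force: [0.0, 1.2, 0.7]
opening: 0.259
finger_force: 0.0
```

```bash
python3 st.py
python3 - <<'E'
from h import *
from wm import meas
s=snap('side','side1');meas
s=snap('wrist','w2');meas(s)
a=cv2.imread('pics/side1.png')[200:310,210:330];a=cv2.resize(a,None,fx=3,fy=3)
b=cv2.resize(cv2.imread('pics/w2.png'),(430,322));o=np.zeros((330,800,3),np.uint8);o[:330,:360]=a;o[:322,365:795]=b;cv2.imwrite('pics/m2.png',o)
E
```

```text
{'clock': np.float64(8.575), 'q': array([-0.379,  0.659, -0.044,  2.053,  0.063,  0.431, -1.937]), 'tool_pos': array([0.467, 0.151, 0.152]), 'contact_force': array([0.036, 1.154, 0.669]), 'moment': array([0.003, 0.002, 0.015])} [   6.     0.  -179.9]Traceback (most recent call last):
  File "<stdin>", line 4, in <module>
  File "wm.py", line 8, in meas
    z=np.median(p[:,2]);q=p[abs(p[:,2]-z)<5]
                ~^^^^^
IndexError: too many indices for array: array is 1-dimensional, but 2 were indexed
```

Call:
move_arm([
  [0,0,30,0,0,0,1],
  [0,0,50,0,0,0,1],
  [0,0,66,0,0,0,1],
  [0,0,74,0,0,0,1],
  [0,0,80,0,0,0,1],
], newtons=20)

```text
clock: 9.3
tool_pos: [0.4664, 0.1503, 0.0727]
eef_rot: [0.999, 0.052, -0.0, -0.0]
contact_force: [-2.2, 1.2, 4.6]
opening: 0.004
finger_force: 2.4
```

Call:
move_arm([
  [0,0,2,0,0,0,1],
  [0,0,2,0,0,0,1],
])

```text
clock: 9.55
tool_pos: [0.4665, 0.1503, 0.0712]
eef_rot: [0.999, 0.052, -0.0, -0.0]
contact_force: [-1.6, 1.1, 5.6]
opening: 0.006
finger_force: 2.7
```

Call:
move_arm([
  [0,0,-40,0,0,0,0.7],
  [0,0,-100,0,0,0,0.3],
  [0,0,-160,0,0,0,0.3],
  [0,0,-220,0,0,0,0.3],
  [0,0,-220,0,0,0,0.3],
])

```text
clock: 10.18
tool_pos: [0.4698, 0.1505, 0.2954]
eef_rot: [0.999, 0.051, 0.006, -0.002]
contact_force: [-0.6, -0.0, -0.4]
opening: 0.552
finger_force: 0.0
```

```bash
python3 st.py
python3 - <<'E'
from h import *
s=snap('side','side2');w=snap('wrist','w3');np.savez('w3.npz',**w);np.savez('s2.npz',**s)
a=cv2.imread('pics/side2.png')[170:320,190:340];a=cv2.resize(a,None,fx=2.6,fy=2.6)
b=cv2.resize(cv2.imread('pics/w3.png'),(400,300));o=np.zeros((400,800,3),np.uint8);o[:390,:390]=a;o[:300,395:795]=b;cv2.imwrite('pics/m2.png',o)
E
```

```text
{'clock': np.float64(10.175), 'q': array([-0.362,  0.434, -0.062,  1.892,  0.037,  0.805, -1.913]), 'tool_pos': array([0.47 , 0.151, 0.295]), 'contact_force': array([-0.551, -0.033, -0.403]), 'moment': array([0.014, 0.058, 0.008])} [   5.8   -0.6 -179.8]
```

View pics/m2.png

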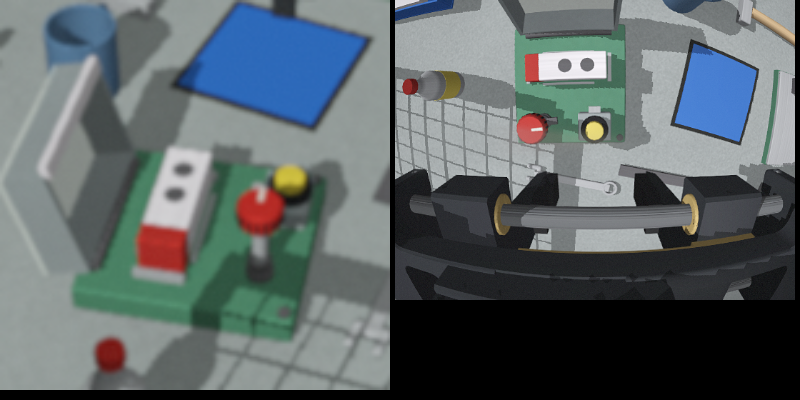

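The lid stands open (side crop (70,180)); the column lies with its red end at the left of the wrist view (531,67), and the knob's line is turned. Next I'll measure the column and how near the open lid comes.

Run:
```python
from h import *
c=np.array([538,210]);th=np.radians(6);M=np.array([[np.cos(th),np.sin(th)],[-np.sin(th),np.cos(th)]])
for n,f in(('wrist','w3.npz'),('side','s2.npz')):
    s=dict(np.load(f));vv,uu=np.nonzero(s['z_map']>0);
    K=s['intrinsics'];T=np.linalg.inv(s['world_to_cam'])
    if n=='wrist':
        k=vv<230;vv,uu=vv[k],uu[k]
    x=(uu-K[0,2])/K[0,0];y=(vv-K[1,2])/K[1,1]
    if n=='wrist':
        t=np.hypot(x,y)+1e-9;g=np.tan(t)/t;x,y=x*g,y*g
    z=s['z_map'][vv,uu];p=(np.c_[x,y,np.ones(len(x))]*z[:,None])@T[:3,:3].T+T[:3,3];p*=1000
    j=(p[:,:2]-c)@M.T
    # column top
    k=(abs(p[:,2]-74)<4)&(abs(j[:,0]-25)<32)&(abs(j[:,1])<80)
    rc=cv2.minAreaRect(p[k,:2].astype(np.float32));print(n,'col',k.sum(),np.median(p[k,2]),np.round(rc[0],1),np.round(rc[1],1),round(rc[2],1),np.round(p[k].mean(0),1))
    k=(p[:,2]>26)&(p[:,2]<34)&(j[:,0]>-115)&(j[:,0]<115)&(abs(j[:,1])<110)
    rc=cv2.minAreaRect(p[k,:2].astype(np.float32));print(' base',np.round(rc[0],1),np.round(rc[1],1),round(rc[2],1))
    for lo in range(40,220,15):
        k=(p[:,2]>lo)&(p[:,2]<lo+15)&(j[:,0]>55)&(j[:,0]<200)&(abs(j[:,1])<95)
        if k.sum()>5: print('  z',lo,k.sum(),np.percentile(j[k,0],[1,50,99]).round(0),np.percentile(j[k,1],[1,99]).round())
```

```text
wrist col 4338 74.20595331257763 [566.2 209.2] [ 44.9 130.4] 7.3 [565.8 207.8  74.2]
 base [538.6 205.2] [213.8 201. ] 6.2
  z 40 3342 [ 86. 103. 142.] [-84.  75.]
  z 55 735 [ 97. 143. 146.] [-88.  79.]
  z 70 253 [100. 115. 147.] [-89.  80.]
  z 85 226 [104. 114. 140.] [-89.  80.]
  z 100 195 [109. 113. 135.] [-89.  80.]
  z 115 148 [113. 116. 129.] [-89.  81.]
  z 130 67 [117. 120. 124.] [74. 81.]
side col 616 73.12257147903684 [564.8 213.4] [ 45.1 131.3] 6.3 [564.7 216.7  73.2]
 base [541.5 210.7] [222.6 203. ] 6.0
  z 40 537 [ 85. 103. 144.] [-83.  86.]
  z 55 251 [ 98. 138. 149.] [-85.  87.]
  z 70 220 [101. 133. 152.] [-85.  86.]
  z 85 145 [105. 127. 156.] [-86.  87.]
  z 100 133 [109. 128. 161.] [-85.  87.]
  z 115 126 [114. 132. 164.] [-85.  87.]
  z 130 266 [118. 162. 172.] [-85.  87.]
  z 145 564 [120. 144. 165.] [-82.  86.]
  z 160 199 [121. 126. 132.] [-77.  79.]
```

Call:
move_arm([
  [18,-5,0,0,0,-10,0.1],
  [36,-10,0,0,0,-20,0.1],
  [54,-15,0,0,0,-30,0.1],
  [73,-20,0,0,0,-40,0.1],
  [91,-24,0,0,0,-50,0.1],
], newtons=60)

```text
clock: 10.9
tool_pos: [0.5544, 0.1827, 0.2883]
eef_rot: [0.882, 0.471, -0.002, -0.0]
contact_force: [-0.8, -0.7, 0.5]
opening: 0.895
finger_force: 0.0
```

Call:
move_arm([
  [0,0,20,0,0,-10,0.1],
  [0,0,40,0,0,-20,0.1],
  [0,0,60,0,0,-30,0.1],
  [0,0,80,0,0,-40.5,0.1],
  [0,0,80,0,0,-40.5,0.1],
])

```text
clock: 11.52
tool_pos: [0.5527, 0.1817, 0.2074]
eef_rot: [0.667, 0.745, -0.003, -0.002]
contact_force: [-0.1, -0.4, 0.3]
opening: 0.897
finger_force: 0.0
```

```bash
python3 st.py
cat > wc.py <<'E'
from h import *
import sys
def pts(s,n='wrist'):
    vv,uu=np.nonzero(s['z_map']>0);K=s['intrinsics'];T=np.linalg.inv(s['world_to_cam'])
    x=(uu-K[0,2])/K[0,0];y=(vv-K[1,2])/K[1,1]
    if n=='wrist':
        t=np.hypot(x,y)+1e-9;k=t<1.3;x,y,t,uu,vv=x[k],y[k],t[k],uu[k],vv[k];g=np.tan(t)/t;x,y=x*g,y*g
    p=(np.c_[x,y,np.ones(len(x))]*s['z_map'][vv,uu][:,None])@T[:3,:3].T+T[:3,3];return p*1000,uu,vv
E
python3 - <<'E'
from wc import *
s=snap('wrist','w4');p,u,v=pts(s)
k=(abs(p[:,2]-74)<4)&(abs(p[:,0]-566)<38)&(abs(p[:,1]-209)<85)
rc=cv2.minAreaRect(p[k,:2].astype(np.float32));print(k.sum(),np.round(rc[0],1),np.round(rc[1],1),round(rc[2],1))
yaw=R.from_euler('ZYX',[96.5,0,180],degrees=True)
print(rel([.5575,.184,.2],yaw))
E
```

```text
{'clock': np.float64(11.525), 'q': array([-0.127,  0.703, -0.468,  1.717,  0.406,  0.826, -0.67 ]), 'tool_pos': array([0.553, 0.182, 0.207]), 'contact_force': array([-0.053, -0.449,  0.323]), 'moment': array([-0.048, -0.053,  0.018])} [ 9.630e+01  1.000e-01 -1.796e+02]
7282 [566.2 208.9] [ 44.6 129.3] 7.1
(array([1.3, 4. , 8.9]), array([-0.2,  0. , -0.3]))
```

View pics/w4.png

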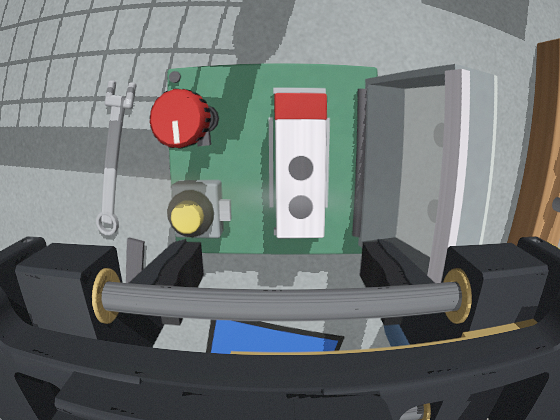

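The column lies at (300,165) in this picture, red end up, with its centre confirmed at (566,209). The lid lip runs along column 455. I'll go down off-centre, away from the lid and knob.

Call:
move_arm([
  [1,4,40,0,0,0,0.1],
  [1,4,85,0,0,0,0.1],
  [1,4,120,0,0,0,0.1],
  [1,4,135,0,0,0,0.1],
])

```text
clock: 12.08
tool_pos: [0.5581, 0.184, 0.0743]
eef_rot: [0.667, 0.745, -0.001, -0.0]
contact_force: [-0.4, 0.2, 0.6]
opening: 0.898
finger_force: 0.0
```

Call:
move_arm([
  [0,0,15,0,0,0,0.1],
  [0,0,28,0,0,0,0.1],
  [0,3,28,0,0,0,0.1],
  [0,7,28,0,0,0,0.2],
  [0,7,28,0,0,0,0.3],
])

```text
clock: 12.7
tool_pos: [0.5664, 0.1853, 0.0483]
eef_rot: [0.667, 0.745, 0.001, 0.0]
contact_force: [0.3, -0.1, 0.9]
opening: 0.714
finger_force: 0.0
```

Call:
move_arm([
  [0,0,0,0,0,0,0.6],
  [0,0,0,0,0,0,0.6],
  [0,0,0,0,0,0,0.6],
  [0,0,0,0,0,0,0.6],
])

```text
clock: 13.2
tool_pos: [0.5667, 0.1851, 0.0481]
eef_rot: [0.667, 0.745, 0.001, 0.001]
contact_force: [2.4, -1.3, 2.0]
opening: 0.495
finger_force: 60.0
```

```bash
python3 st.py
```

```text
{'clock': np.float64(13.2), 'q': array([-0.207,  0.938, -0.33 ,  1.776,  0.555,  0.52 , -0.789]), 'tool_pos': array([0.567, 0.185, 0.048]), 'contact_force': array([ 2.424, -1.297,  1.985]), 'moment': array([-0.191, -0.699, -0.077])} [ 96.4  -0.  179.9]
```

Call:
move_arm([
  [0,0,-20,0,0,0,0.6],
  [0,0,-60,0,0,0,0.6],
  [0,0,-105,0,0,0,0.6],
  [0,0,-150,0,0,0,0.6],
  [0,0,-150,0,0,0,0.6],
])

```text
clock: 13.82
tool_pos: [0.5663, 0.1859, 0.1997]
eef_rot: [0.667, 0.745, 0.002, 0.001]
contact_force: [0.4, -1.1, -6.1]
opening: 0.495
finger_force: 60.0
```

```bash
python3 st.py
python3 - <<'E'
from wc import *
s=snap('side','side3');w=snap('wrist','w5')
b=cv2.imread('pics/side3.png')[100:300,180:380];a=cv2.resize(cv2.imread('pics/w5.png'),(400,300));o=np.zeros((400,800,3),np.uint8);o[:300,:400]=a;o[:400,400:]=cv2.resize(b,(400,400));cv2.imwrite('pics/m3.png',o)
print(rel([.558,-.095,.2],R.from_euler('ZYX',[-8,0,180],degrees=True)))
E
```

```text
{'clock': np.float64(13.825), 'q': array([-0.129,  0.727, -0.467,  1.692,  0.422,  0.82 , -0.674]), 'tool_pos': array([0.566, 0.186, 0.2  ]), 'contact_force': array([ 0.423, -1.059, -6.099]), 'moment': array([-0.161, -0.115, -0.037])} [ 9.640e+01 -1.000e-01  1.798e+02]
(array([-276.6,  -37.1,   -3.5]), array([-1.000e-01,  3.000e-01,  1.044e+02]))
```

View pics/m3.png

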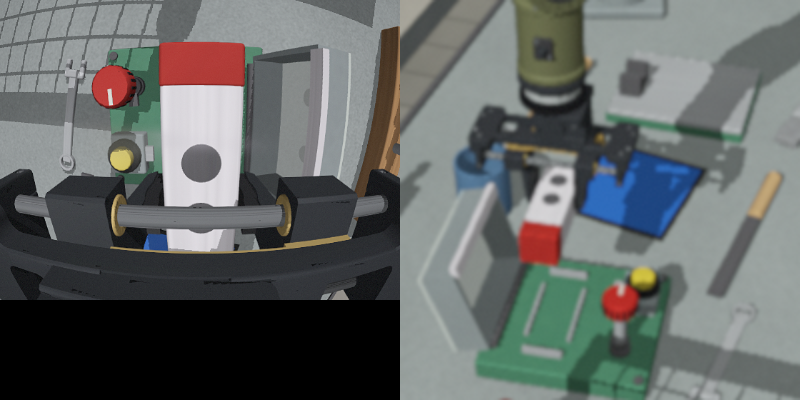

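The column hangs level in the fingers with its red end outward, and the jig is empty with its lid open. On to the mat.

Call:
move_arm([
  [-27,-6,0,0,0,10,0.6],
  [-54,-13,0,0,0,20,0.6],
  [-82,-19,0,0,0,30,0.6],
  [-109,-26,0,0,0,40,0.6],
  [-136,-32,0,0,0,50,0.6],
])

```text
clock: 14.55
tool_pos: [0.5463, 0.0449, 0.1948]
eef_rot: [0.92, 0.391, -0.003, -0.001]
contact_force: [0.3, 0.6, -6.2]
opening: 0.495
finger_force: 60.0
```

Call:
move_arm([
  [-28,21,20,0,0,10.5,0.6],
  [-56,42,40,0,0,21,0.6],
  [-84,63,60,0,0,31.5,0.6],
  [-112,84,80,0,0,42,0.6],
  [-112,84,100,0,0,52.5,0.6],
])

```text
clock: 15.18
tool_pos: [0.529, -0.0972, 0.0947]
eef_rot: [0.998, -0.059, -0.003, 0.002]
contact_force: [-0.1, 0.7, -6.5]
opening: 0.495
finger_force: 60.0
```

```bash
python3 st.py
python3 - <<'E'
from wc import *
for n in('side','scene'):
    s=snap(n);p,u,v=pts(s,n);hsv=cv2.cvtColor(s['frame'],cv2.COLOR_RGB2HSV)[v,u].astype(int)
    k=(hsv[:,0]>98)&(hsv[:,0]<125)&(hsv[:,1]>60)&(p[:,2]>20)&(p[:,2]<95)&(p[:,0]>450)&(p[:,0]<800)&(p[:,1]<150)&(p[:,1]>-250)
    print(n,'mug',k.sum(),np.percentile(p[k],[2,50,98],axis=0).round(0).tolist() if k.sum()>5 else'')
s=snap('wrist','w6');p,u,v=pts(s);hsv=cv2.cvtColor(s['frame'],cv2.COLOR_RGB2HSV)[v,u].astype(int)
k=(hsv[:,0]>98)&(hsv[:,0]<125)&(hsv[:,1]>150)&(abs(p[:,2]-3)<6);rc=cv2.minAreaRect(p[k,:2].astype(np.float32));print('mat',rc,np.median(p[k,2]))
k=(hsv[:,1]<60)&(p[:,2]>60)&(p[:,2]<200);print('col z',np.percentile(p[k,2],[5,50,95]) if k.sum() else '')
E
```

```text
{'clock': np.float64(15.175), 'q': array([ 0.087,  0.802,  0.011,  1.944, -0.01 ,  0.402, -1.586]), 'tool_pos': array([ 0.529, -0.097,  0.095]), 'contact_force': array([-0.144,  0.736, -6.521]), 'moment': array([0.192, 0.17 , 0.007])} [ -6.8   0.4 179.8]
side mug 608 [[709.0, -27.0, 28.0], [751.0, 1.0, 71.0], [785.0, 55.0, 91.0]]
scene mug 1699 [[711.0, -57.0, 22.0], [765.0, 9.0, 63.0], [789.0, 50.0, 92.0]]
mat ((559.134765625, -95.65729522705078), (166.19544982910156, 166.09808349609375), 82.94585418701172) 3.312032759708275
col z [118.42564783 174.37028899 197.66257241]
```

Call:
move_arm([
  [4,-4,30,0,0,0,0.6],
  [5,-4,55,0,0,0,0.6],
  [5,-4,67,0,0,0,0.6],
  [5,-4,71,0,0,0,0.6],
  [5,-4,72.5,0,0,0,0.6],
])

```text
clock: 15.95
tool_pos: [0.5384, -0.0892, 0.0257]
eef_rot: [0.999, -0.053, 0.0, 0.0]
contact_force: [0.1, -0.2, -6.6]
opening: 0.496
finger_force: 60.0
```

Call:
move_arm([
  [0,0,1,0,0,0,0.6],
  [0,0,1,0,0,0,0.6],
])

```text
clock: 16.2
tool_pos: [0.5382, -0.0893, 0.0247]
eef_rot: [0.999, -0.053, 0.0, 0.0]
contact_force: [0.3, -0.6, -5.8]
opening: 0.493
finger_force: 60.0
```

Call:
move_arm([
  [0,0,1.5,0,0,0,0.6],
  [0,0,3,0,0,0,0.6],
  [0,0,3,0,0,0,0.6],
])

```text
clock: 16.58
tool_pos: [0.538, -0.0892, 0.0212]
eef_rot: [0.999, -0.053, 0.0, 0.0]
contact_force: [-0.0, -0.1, -4.5]
opening: 0.49
finger_force: 60.0
```

Call:
move_arm([
  [0,0,1.5,0,0,0,0.6],
  [0,0,1.5,0,0,0,0.6],
])

```text
clock: 16.82
tool_pos: [0.538, -0.0893, 0.021]
eef_rot: [0.999, -0.053, 0.0, 0.0]
contact_force: [-2.6, 0.6, 6.8]
opening: 0.494
finger_force: 60.0
```

Call:
move_arm([
  [0,0,0,0,0,0,0.3],
  [0,0,0,0,0,0,0.1],
  [0,0,0,0,0,0,0.1],
  [0,0,-50,0,0,0,0.1],
  [0,0,-110,0,0,0,0.1],
])

```text
clock: 17.45
tool_pos: [0.5371, -0.0891, 0.1299]
eef_rot: [0.999, -0.053, -0.001, -0.0]
contact_force: [0.9, 0.3, 0.2]
opening: 0.899
finger_force: 0.0
```

Call:
move_arm([
  [0,0,-50,0,0,0,0.1],
  [0,0,-50,0,0,0,0.1],
])

```text
clock: 17.7
tool_pos: [0.5406, -0.0897, 0.1834]
eef_rot: [0.999, -0.054, 0.004, 0.0]
contact_force: [0.4, 0.6, -0.4]
opening: 0.905
finger_force: 0.0
```

```bash
python3 st.py
python3 - <<'E'
from wc import *
s=snap('wrist','w7');p,u,v=pts(s);hsv=cv2.cvtColor(s['frame'],cv2.COLOR_RGB2HSV)[v,u].astype(int)
k=(abs(p[:,2]-47)<5)&(abs(p[:,0]-558)<90)&(abs(p[:,1]+95)<90);rc=cv2.minAreaRect(p[k,:2].astype(np.float32));print('col',rc,np.median(p[k,2]),k.sum())
k&=((hsv[:,0]<8)|(hsv[:,0]>172))&(hsv[:,1]>140);print('red',p[k].mean(0))
E
```

```text
{'clock': np.float64(17.7), 'q': array([ 0.073,  0.66 ,  0.012,  1.871, -0.013,  0.602, -1.585]), 'tool_pos': array([ 0.541, -0.09 ,  0.183]), 'contact_force': array([ 0.43 ,  0.587, -0.392]), 'moment': array([ 0.059,  0.057, -0.067])} [ -6.1  -0.5 180. ]
col ((563.630615234375, -93.0943603515625), (44.68223571777344, 130.19793701171875), 83.78838348388672) 47.16859187220279 7131
red [616.34444347 -98.79675043  47.50368529]
```

View pics/w7.png

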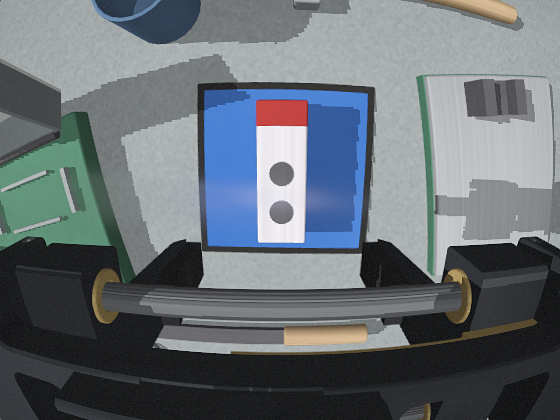

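The column lies flat at the mat's centre, red end away (281,112), top at 47 mm, centre (563.6,-93.1), yaw -6°. I'll take it again with the tool leaned 20°, gripping slightly nearer the red end.

Call:
move_arm([
  [20,0,10,0,-8,0,0],
  [40,1,30,0,-16,0,0],
  [58,1,60,0,-20,0,0],
  [58,1,83,0,-20,0,0],
  [58,1,83,0,-20,0,0],
])

```text
clock: 18.38
tool_pos: [0.5928, -0.096, 0.093]
eef_rot: [0.983, -0.052, -0.177, -0.009]
contact_force: [-0.2, 0.6, -0.2]
opening: 1.0
finger_force: 0.0
```

```bash
python3 st.py
python3 - <<'E'
from h import *
q=R.from_euler('ZYX',[-6.2,0,180],degrees=True)*R.from_euler('y',-20,degrees=True)
print(q.as_matrix().round(2), rel([.5651,-.0933,.0131],q))
E
```

```text
{'clock': np.float64(18.375), 'q': array([ 0.078,  1.006,  0.019,  1.379, -0.024,  1.114, -1.571]), 'tool_pos': array([ 0.593, -0.096,  0.093]), 'contact_force': array([-0.158,  0.577, -0.209]), 'moment': array([ 0.047, -0.292,  0.011])} [  -6.1   20.4 -180. ]
[[ 0.93 -0.11 -0.34]
 [-0.1  -0.99  0.04]
 [-0.34  0.   -0.94]] (array([ 1.8,  0.3, 84.6]), array([0. , 0.4, 0.1]))
```

Call:
move_arm([
  [1,0,30,0,0,0,0.1],
  [2,0,60,0,0,0,0.2],
  [2,0,84,0,0,0,0.2],
  [2,0,84,0,0,0,0.2],
  [2,0,84,0,0,0,0.4],
])

```text
clock: 19.0
tool_pos: [0.5698, -0.0938, 0.0183]
eef_rot: [0.984, -0.053, -0.172, -0.009]
contact_force: [0.3, 0.4, 0.3]
opening: 0.712
finger_force: 0.0
```

Call:
move_arm([
  [0,0,0,0,0,0,0.6],
  [0,0,0,0,0,0,0.6],
  [0,0,0,0,0,0,0.6],
  [0,0,0,0,0,0,0.6],
], newtons=60)

```text
clock: 19.5
tool_pos: [0.5697, -0.0932, 0.018]
eef_rot: [0.984, -0.053, -0.173, -0.01]
contact_force: [0.5, 1.3, 7.1]
opening: 0.495
finger_force: 60.0
```

```bash
python3 st.py
```

```text
{'clock': np.float64(19.5), 'q': array([ 0.081,  1.08 ,  0.012,  1.479, -0.022,  0.929, -1.574]), 'tool_pos': array([ 0.57 , -0.093,  0.018]), 'contact_force': array([0.535, 1.326, 7.064]), 'moment': array([ 0.338, -0.117, -0.159])} [  -6.1   19.9 -180. ]
```

Gripped at 43.6 mm. Lift and level, then check the joints before swinging round to the plate.

Call:
move_arm([
  [-7,0,-19,0,0,0,0.6],
  [-20,0,-55,0,0,0,0.6],
  [-34,0,-94,0,7,0,0.6],
  [-51,0,-141,0,14,0,0.6],
  [-65,0,-178,0,20,0,0.6],
])

```text
clock: 20.12
tool_pos: [0.5678, -0.0939, 0.2089]
eef_rot: [0.999, -0.053, 0.002, 0.0]
contact_force: [-0.2, 0.0, -5.8]
opening: 0.496
finger_force: 60.0
```

Call:
move_arm([
  [-10,0,0,0,0,-10,0.6],
  [-20,0,0,0,0,-20,0.6],
  [-30,0,0,0,0,-30,0.6],
  [-40,0,0,0,0,-40,0.6],
  [-40,0,0,0,0,-50,0.6],
])

```text
clock: 20.75
tool_pos: [0.5262, -0.0899, 0.2066]
eef_rot: [0.927, 0.376, -0.002, -0.0]
contact_force: [0.5, -0.6, -6.1]
opening: 0.498
finger_force: 60.0
```

Call:
move_arm([
  [0,0,0,0,0,-10,0.6],
  [0,0,0,0,0,-20,0.6],
  [0,0,0,0,0,-30,0.6],
  [0,0,0,0,0,-40,0.6],
  [0,0,0,0,0,-50,0.6],
])

```text
clock: 21.38
tool_pos: [0.5273, -0.0903, 0.2066]
eef_rot: [0.681, 0.732, -0.002, -0.0]
contact_force: [-0.1, 0.2, -5.9]
opening: 0.492
finger_force: 60.0
```

Call:
move_arm([
  [0,0,0,0,0,-10,0.6],
  [0,0,0,0,0,-20,0.6],
  [0,0,0,0,0,-30,0.6],
  [0,0,0,0,0,-40,0.6],
  [0,0,0,0,0,-50,0.6],
])

```text
clock: 22.0
tool_pos: [0.5273, -0.0907, 0.2064]
eef_rot: [0.308, 0.952, -0.002, -0.001]
contact_force: [0.4, 0.9, -6.7]
opening: 0.494
finger_force: 60.0
```

```bash
python3 st.py
```

```text
{'clock': np.float64(22.0), 'q': array([ 0.525,  0.708, -0.75 ,  1.854,  0.64 ,  0.842,  0.393]), 'tool_pos': array([ 0.527, -0.091,  0.206]), 'contact_force': array([ 0.389,  0.878, -6.695]), 'moment': array([ 0.145, -0.07 ,  0.045])} [ 144.2   -0.  -179.8]
```

```bash
cat > plan.py <<'E'
from h import *
def ori(yaw,pitch): return R.from_euler('ZYX',[yaw,0,180],degrees=True)*R.from_euler('y',pitch,degrees=True)
def tcp(C,q): return np.array(C)-q.apply([-.008,0,-.0044])
print(ori(-6.2,-20).apply([.94,0,-.342]).round(2))
st=r.get_state();P=st['tool_pos'];Q=R.from_quat(st['eef_rot'])
def leg(C,yaw,pitch):
    global P,Q
    q=ori(yaw,pitch);T=tcp(C,q);d=Q.inv().apply(T-P)*1000;t=np.degrees((Q.inv()*q).as_rotvec())
    print('leg',T.round(3),d.round(0),t.round(1),'ang',np.linalg.norm(t).round(1),'col dir',q.apply([.94,0,-.342]).round(2));P,Q=T,q
if __name__=='__main__':
    for a in([.52,-.15,.23],175,22),([.5,-.24,.23],206,45),([.475,-.336,.2],240,70):leg(*a)
E
python3 plan.py
```

```text
[ 0.99 -0.11 -0.  ]
leg [ 0.511 -0.149  0.229] [-21. -57. -22.] [  5.7  21.4 -30.5] ang 37.7 col dir [-0.74  0.06  0.67]
leg [ 0.492 -0.244  0.233] [ 11. -96.   1.] [ 17.2  22.4 -26. ] ang 38.4 col dir [-0.38 -0.19  0.91]
leg [ 0.472 -0.342  0.206] [ 25. -79.  62.] [ 28.9  24.3 -18.4] ang 42.0 col dir [-0. -0.  1.]
```

Call:
move_arm([
  [-5,-14,-6,1.4,5.4,-7.6,0.6],
  [-10,-28,-11,2.8,10.7,-15.2,0.6],
  [-16,-43,-17,4.2,16,-22.8,0.6],
  [-21,-57,-22,5.7,21.4,-30.5,0.6],
])

```text
clock: 22.5
tool_pos: [0.5112, -0.1503, 0.2287]
eef_rot: [0.044, 0.98, 0.009, -0.191]
contact_force: [0.6, -0.6, -6.8]
opening: 0.493
finger_force: 60.0
```

Call:
move_arm([
  [3,-24,0,4.3,5.6,-6.5,0.6],
  [6,-48,0,8.6,11.2,-13,0.6],
  [8,-72,1,12.9,16.8,-19.5,0.6],
  [11,-96,1,17.2,22.4,-26,0.6],
])

```text
clock: 23.0
tool_pos: [0.4929, -0.2436, 0.2313]
eef_rot: [-0.207, 0.901, -0.085, -0.373]
contact_force: [-0.7, 0.7, -6.7]
opening: 0.497
finger_force: 60.0
```

```bash
python3 st.py
python3 - <<'E'
import plan
plan.leg([.475,-.336,.2],240,70)
E
```

```text
{'clock': np.float64(23.0), 'q': array([ 0.499,  1.041, -0.83 ,  1.324,  0.809,  1.898,  1.598]), 'tool_pos': array([ 0.493, -0.244,  0.231]), 'contact_force': array([-0.725,  0.68 , -6.738]), 'moment': array([ 0.785, -1.438,  0.006])} [-154.   -44.9  179.9]
[ 0.99 -0.11 -0.  ]
leg [ 0.472 -0.342  0.206] [ 26. -79.  62.] [ 29.   24.3 -18.4] ang 42.1 col dir [-0. -0.  1.]
```

Run:
```python
import plan
plan.leg([.485,-.29,.24],245,45);plan.leg([.475,-.336,.2],250,70)
```

```text
[ 0.99 -0.11 -0.  ]
leg [ 0.481 -0.298  0.243] [ 32. -44.  16.] [ 27.7   0.1 -27.6] ang 39.1 col dir [-0.18 -0.38  0.91]
leg [ 0.473 -0.342  0.206] [  5. -11.  57.] [ 4.3 25.  -2.7] ang 25.5 col dir [-0. -0.  1.]
```

Call:
move_arm([
  [8,-11,4,6.9,0,-6.9,0.6],
  [16,-22,8,13.8,0,-13.8,0.6],
  [24,-33,12,20.8,0,-20.7,0.6],
  [32,-44,16,27.7,0,-27.6,0.6],
])

```text
clock: 23.5
tool_pos: [0.4812, -0.2969, 0.2426]
eef_rot: [-0.497, 0.779, -0.206, -0.32]
contact_force: [0.8, -0.5, -5.4]
opening: 0.497
finger_force: 60.0
```

```bash
python3 st.py
python3 - <<'E'
import plan
plan.leg([.475,-.336,.2],250,70)
E
```

```text
{'clock': np.float64(23.5), 'q': array([ 0.574,  0.92 , -0.942,  1.754,  1.178,  1.7  ,  1.892]), 'tool_pos': array([ 0.481, -0.297,  0.243]), 'contact_force': array([ 0.832, -0.549, -5.397]), 'moment': array([ 1.421, -0.7  , -0.023])} [-115.   -44.8 -179.8]
[ 0.99 -0.11 -0.  ]
leg [ 0.473 -0.342  0.206] [  6. -11.  58.] [ 4.1 25.2 -2.8] ang 25.7 col dir [-0. -0.  1.]
```

Run:
```python
import plan
plan.leg([.475,-.336,.2],265,70)
```

```text
[ 0.99 -0.11 -0.  ]
leg [ 0.474 -0.343  0.206] [  6. -13.  57.] [ 16.8  25.  -10.9] ang 32.0 col dir [-0. -0.  1.]
```

Call:
move_arm([
  [2,-3,14,4.2,6.2,-2.7,0.6],
  [3,-6,28,8.4,12.5,-5.4,0.6],
  [4,-10,43,12.6,18.8,-8.2,0.6],
  [6,-13,57,16.8,25,-10.9,0.6],
  [6,-13,57,16.8,25,-10.9,0.6],
])

```text
clock: 24.12
tool_pos: [0.4732, -0.3422, 0.2044]
eef_rot: [-0.553, 0.604, -0.385, -0.425]
contact_force: [-0.3, 0.4, -5.0]
opening: 0.496
finger_force: 60.0
```

```bash
python3 st.py
python3 - <<'E'
import plan
plan.leg([.475,-.336,.2],265,70)
from wc import *
o=np.zeros((400,800,3),np.uint8)
for i,n in enumerate(('side','scene')):
    s=snap(n,'p_'+n);p,u,v=pts(s,n);hsv=cv2.cvtColor(s['frame'],cv2.COLOR_RGB2HSV)[v,u].astype(int)
    k=((hsv[:,0]<8)|(hsv[:,0]>172))&(hsv[:,1]>130)&(abs(p[:,0]-475)<70)&(abs(p[:,1]+336)<70)&(p[:,2]>150)
    print(n,'red',k.sum(),p[k].mean(0) if k.any() else'',np.percentile(p[k,2],[2,98]) if k.any() else'')
    k=(abs(p[:,2]-25)<5)&(hsv[:,1]<60)&(p[:,0]>400)&(p[:,0]<680)&(p[:,1]<-220)&(p[:,1]>-450);print(' plate z',np.median(p[k,2]),np.percentile(p[k,:2],[1,99],axis=0).round(0).tolist())
    f=s['frame'][:,:,::-1];c=f[60:260,20:220] if n=='scene' else f[20:220,230:430]
    o[:,i*400:i*400+400]=cv2.resize(c,(400,400))
cv2.imwrite('pics/m4.png',o)
E
```

```text
{'clock': np.float64(24.125), 'q': array([ 0.401,  1.084, -0.713,  2.042,  1.534,  1.844,  1.673]), 'tool_pos': array([ 0.473, -0.342,  0.204]), 'contact_force': array([-0.292,  0.371, -5.034]), 'moment': array([ 2.162, -0.228,  0.006])} [-94.5 -70.  179.1]
[ 0.99 -0.11 -0.  ]
leg [ 0.474 -0.343  0.206] [ 2. -1. -0.] [0.4 0.  0.2] ang 0.4 col dir [-0. -0.  1.]
side red 185 [ 472.4411887  -322.25733852  256.36971149] [242.63099832 263.32017197]
 plate z 23.642743491191442 [[431.0, -423.0], [640.0, -244.0]]
scene red 303 [ 485.62069568 -331.61192309  257.46157717] [242.99792351 266.40728975]
 plate z 26.241638993893645 [[433.0, -428.0], [651.0, -249.0]]
```

View pics/m4.png

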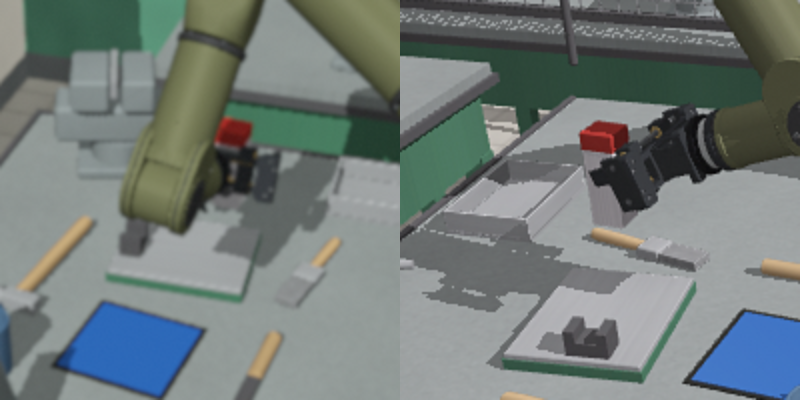

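The column hangs upright, red end up, over the plate's near half. The wrist link sits low in both views, so I'll check its clearance before lowering 110 mm.

Run:
```python
from wc import *
for n in('side','scene'):
    s=snap(n);p,u,v=pts(s,n);hsv=cv2.cvtColor(s['frame'],cv2.COLOR_RGB2HSV)[v,u].astype(int)
    k=(p[:,2]>75)&(p[:,0]>380)&(p[:,0]<720)&(p[:,1]<-20)&(p[:,1]>-480)&(p[:,2]<450)
    q=p[k];print(n,k.sum())
    for lo in range(-480,-20,40):
        j=(q[:,1]>=lo)&(q[:,1]<lo+40)
        if j.sum()>5:
            a=q[j];i=a[:,2].argmin();print(lo,'minz',np.percentile(a[:,2],1).round(),'at',a[i].round(),'x',np.percentile(a[:,0],[1,99]).round())
```

```text
side 3015
-360 minz 136.0 at [ 454. -333.  135.] x [452. 496.]
-320 minz 132.0 at [ 489. -319.  130.] x [453. 498.]
-280 minz 205.0 at [ 431. -261.  197.] x [391. 482.]
-240 minz 210.0 at [ 433. -240.  205.] x [391. 472.]
-200 minz 239.0 at [ 463. -174.  238.] x [451. 471.]
-160 minz 252.0 at [ 467. -152.  244.] x [437. 466.]
-120 minz 259.0 at [ 466. -104.  254.] x [439. 524.]
-80 minz 302.0 at [460. -53. 287.] x [450. 532.]
-40 minz 284.0 at [466. -39. 270.] x [455. 539.]
scene 6510
-360 minz 138.0 at [ 495. -346.  136.] x [459. 515.]
-320 minz 138.0 at [ 462. -318.  137.] x [405. 569.]
-280 minz 207.0 at [ 565. -278.  199.] x [397. 580.]
-240 minz 221.0 at [ 555. -239.  214.] x [479. 554.]
-200 minz 231.0 at [ 484. -181.  228.] x [484. 532.]
-160 minz 247.0 at [ 507. -156.  241.] x [494. 534.]
-120 minz 267.0 at [ 514. -118.  258.] x [503. 541.]
-80 minz 284.0 at [519. -71. 273.] x [475. 551.]
-40 minz 285.0 at [548. -39. 281.] x [461. 553.]
```

Call:
move_arm([
  [-28,0,10,0,0,0,0.6],
  [-56,0,20.5,0,0,0,0.6],
  [-80,0,29,0,0,0,0.6],
  [-95,0,34.6,0,0,0,0.6],
  [-95,0,34.6,0,0,0,0.6],
])

```text
clock: 24.95
tool_pos: [0.4743, -0.3427, 0.105]
eef_rot: [-0.551, 0.606, -0.386, -0.424]
contact_force: [-1.2, 1.1, -5.6]
opening: 0.492
finger_force: 60.0
```

```bash
python3 st.py
python3 - <<'E'
import plan
plan.leg([.475,-.336,.09],265.5,70)
from wc import *
for i,n in enumerate(('side','scene')):
    s=snap(n);p,u,v=pts(s,n);k=(abs(p[:,0]-475)<45)&(abs(p[:,1]+330)<45)&(p[:,2]>120);print(n,np.percentile(p[k,2],[90,98]))
E
```

```text
{'clock': np.float64(24.95), 'q': array([ 0.379,  1.273, -0.655,  1.995,  1.618,  1.845,  1.552]), 'tool_pos': array([ 0.474, -0.343,  0.105]), 'contact_force': array([-1.209,  1.107, -5.61 ]), 'moment': array([ 2.089e+00, -2.640e-01,  2.000e-03])} [ -95.5  -70.  -179.9]
[ 0.99 -0.11 -0.  ]
leg [ 0.474 -0.343  0.096] [-8. -0.  3.] [ 0.8 -0.  -0.3] ang 0.9 col dir [-0. -0.  1.]
side [163.16137507 164.51563005]
scene [165.09654842 166.54993945]
```

Call:
move_arm([
  [-3,0,1,0,0,0,0.6],
  [-6,0,2,0,0,0,0.6],
  [-7.5,0,2.7,0,0,0,0.6],
  [-7.5,0,2.7,0,0,0,0.6],
])

```text
clock: 25.55
tool_pos: [0.4743, -0.3427, 0.0975]
eef_rot: [-0.551, 0.605, -0.387, -0.424]
contact_force: [0.4, -0.1, -4.4]
opening: 0.491
finger_force: 60.0
```

Call:
move_arm([
  [-1,0,0.4,0,0,0,0.6],
  [-1,0,0.4,0,0,0,0.6],
])

```text
clock: 25.8
tool_pos: [0.4744, -0.3428, 0.0975]
eef_rot: [-0.551, 0.605, -0.387, -0.425]
contact_force: [-0.0, 3.4, 3.3]
opening: 0.493
finger_force: 60.0
```

Call:
move_arm([
  [-0.7,0,0.2,0,0,0,0.6],
  [-0.7,0,0.2,0,0,0,0.6],
], newtons=6)

```text
clock: 26.05
tool_pos: [0.4746, -0.343, 0.0973]
eef_rot: [-0.55, 0.605, -0.388, -0.425]
contact_force: [0.6, 3.4, 5.9]
opening: 0.495
finger_force: 6.0
```

Call:
move_arm([
  [0,0,0,0,0,0,0.45],
  [0,0,0,0,0,0,0.3],
  [0,0,0,0,0,0,0.2],
  [0,0,0,0,0,0,0.2],
])

```text
clock: 26.55
tool_pos: [0.4741, -0.3426, 0.0954]
eef_rot: [-0.551, 0.605, -0.386, -0.424]
contact_force: [0.1, 0.9, 0.2]
opening: 0.796
finger_force: 0.0
```

```bash
python3 st.py
python3 - <<'E'
from wc import *
for i,n in enumerate(('side','scene')):
    s=snap(n,'r_'+n);p,u,v=pts(s,n);hsv=cv2.cvtColor(s['frame'],cv2.COLOR_RGB2HSV)[v,u].astype(int)
    k=((hsv[:,0]<8)|(hsv[:,0]>172))&(hsv[:,1]>130)&(abs(p[:,0]-475)<70)&(abs(p[:,1]+336)<70);print(n,p[k].mean(0).round(),np.percentile(p[k,2],[90,98]))
E
```

```text
{'clock': np.float64(26.55), 'q': array([ 0.377,  1.291, -0.648,  1.988,  1.626,  1.845,  1.543]), 'tool_pos': array([ 0.474, -0.343,  0.095]), 'contact_force': array([0.108, 0.862, 0.185]), 'moment': array([ 0.955, -0.127,  0.007])} [-95.3 -70.1 180. ]
side [ 473. -322.  150.] [155.14606918 157.35941595]
scene [ 485. -332.  150.] [157.49055388 158.67468186]
```

Call:
move_arm([
  [0,0,-15,0,0,0,0.2],
  [0,0,-40,0,0,0,0.2],
  [0,0,-75,0,0,0,0.2],
  [0,0,-120,0,0,0,0.2],
  [0,0,-120,0,0,0,0.2],
])

```text
clock: 27.28
tool_pos: [0.4867, -0.2257, 0.1369]
eef_rot: [-0.554, 0.605, -0.387, -0.421]
contact_force: [-0.2, -0.3, -0.6]
opening: 0.798
finger_force: 0.0
```

Call:
move_arm([
  [40,0,0,0,0,0,0.2],
  [80,0,0,0,0,0,0.2],
  [80,0,0,0,0,0,0.2],
  [80,0,0,0,0,0,0.2],
])

```text
clock: 27.78
tool_pos: [0.482, -0.2575, 0.2112]
eef_rot: [-0.551, 0.605, -0.386, -0.424]
contact_force: [0.3, -0.2, -1.6]
opening: 0.796
finger_force: 0.0
```

```bash
python3 st.py
python3 - <<'E'
from h import *
a=snap('scene','end');cv2.imwrite('pics/end2.png',cv2.resize(cv2.imread('pics/end.png'),(784,588)))
E
```

```text
{'clock': np.float64(27.775), 'q': array([ 0.268,  1.098, -0.781,  2.014,  1.386,  1.919,  1.595]), 'tool_pos': array([ 0.482, -0.257,  0.211]), 'contact_force': array([ 0.332, -0.22 , -1.562]), 'moment': array([ 0.934, -0.135,  0.017])} [-95.3 -70.  179.9]
```

View pics/end2.png

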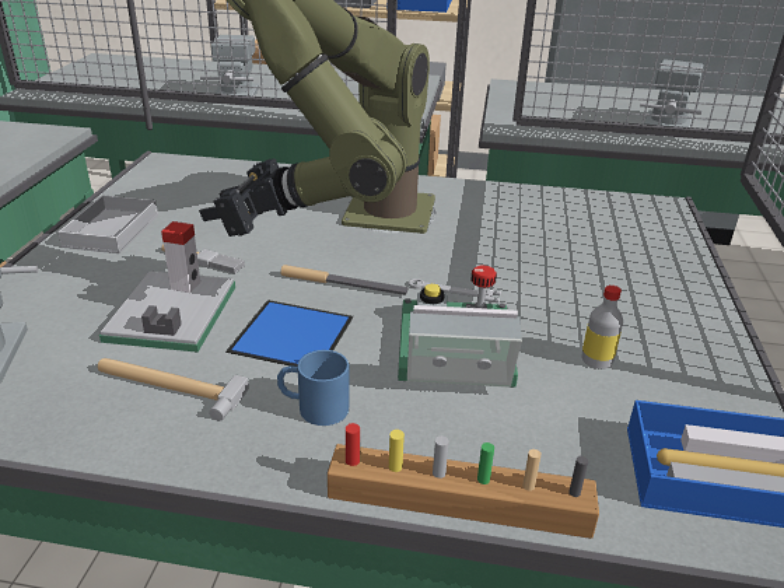

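The column stands upright on the plate with its red end up (180,255), the lid is open (465,340), the gripper is clear (235,210), and the other things sit as before.

```bash
python3 -c "
from plant import finish_job
print(finish_job())"
```

```text
the job is handed in; nothing more can be done
None
```

I handed the job in at about 28 s: the lock screw gave clockwise and is loose, the lid is open, and the column was laid on the mat, let go, regripped and stood upright on the plate, red end up. The last picture showed the bystanders in place and the gripper clear; no verdict came back.

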